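# Set out the finished file handles by timber

## Robot

A 6-joint arm with a two-finger parallel gripper is mounted at the origin on the work surface. World frame = base frame: x ahead of the robot, y to its left, z up, the work surface at z = 0. Lengths are in mm, angles in rad, forces in N, time in s.
With the tool pointing down it reaches from about 350 to 775 mm from the base axis. Payload 7.3 kg.
Tool frame: the origin (TCP) lies at the centre of the arm's flange, where the gripper is bolted on; the fingertips stand 178 mm ahead of it and the grasp point (between the pads) lies 159 mm ahead of it (manip.grip_point_offset is the distance from the TCP to the grasp point, in mm); z points along the fingers, y is the direction in which the jaws open and shut (so a half turn about z gives the same grasp; the last joint's range is limited). The gripper opens to 92 mm and grips with 3 to 60 N. Pads are 19 mm wide; open, the fingers measure 130 mm over their backs; the gripper's body (75 mm by 190 mm) begins 47 mm behind the grasp point.
Start: joints at [-1.413, 0.342, 1.524, -0, 1.275, -0.146], TCP at [157.073, -500.955, 404.741] pointing down, gripper open.
Joint ranges: [-2.53, 2.53], [-0.77, 2.02], [0.04, 2.7], [-1, 4.14], [0.28, 2.66], [-3.11, 3.11]. Speed limits (rad/s): [2.57, 2.57, 3.14, 3.14, 3.14, 3.14].

## Interface

Orientations are given as a rotation vector (axis times angle).
In Python, from bench import read_state, optics, ticket, manip gives the robot as it stands. The module is installed in compiled form; this text tells all that it offers.
- The arm moves only by the shell command python3 -m creep 'ROWS' [FORCE]. ROWS is JSON, a list of rows, each a list of 5 numbers: the opening, from 0 (shut) to 1 (fully open), then the shift along the tool's x, y, z in mm, then the turn about the tool's z in rad. In form: [[grip, dx, dy, dz, yaw], ...]. A call has 1 to 8 rows; each row shifts and turns the commanded pose from where the row before left it, along the tool's axes as they then stand; what a row does not reach is not made up. A row lasts 1/10 s, in which the tool goes at most 50 mm and 8.59 degrees, less where a joint would pass 70% of its speed; a pose out of reach is approached as far as the arm can. A call is refused whole if a number of a shift passes 50 or a number of a turn 0.15, either way. A call with a gripper value outside its range is refused whole. The fingers move at their own pace and stop on an object; FORCE is the grip in N (left out, the last holds). Time passes only in rows, so rows that do not move let the fingers close. It gives the time, the measured TCP pose, the force and the opening at its end, in the units of the state.
- read_state(): the state, without advancing time (a new reading comes with each control period).
- optics.snapshot(name): name is "scene" or "top"; returns (picture, depth): 384x512x3 uint8, red, green, blue; 384x512 float32, mm along the optical axis (not along the pixel's ray), 0 where there is no reading.
- optics.camera_info(name): a dict with "intrinsics" (3x3 intrinsics, pixels), "k1" (the pictures are not rectified: a ray, as slopes to the right and down, at radius r is drawn at 1 + k1 r^2 times it, then the intrinsics apply), "cam_to_world" (4x4, takes a point from camera to world coordinates). Camera axes: x right, y up, looking along -z (the intrinsics and any distortion apply to the point x, -y, -z); pixel columns grow to the right and rows downward; lengths in mm; the calibration is good to about 2 mm. A picture is of the moment at which its call begins. camera_info takes no time and is no camera call.
- ticket.sign_off(): hands the job in, once; it reports no verdict.
Trained networks look in the newest picture that a camera, given by its name, has taken for a name from the list of things; names that differ only in an ending like _2 or _b are one class to them, and where a whole thing is asked for, a point or a joint stands for the part that bears it (a point fixed in the world has none). Each returns a list of dicts, best first, with "p" (0 to 1); they miss things now and then, are a little off and sometimes report something else, mostly with a low value. They report only what shows in the picture. A call takes as long as a camera call. They do not tell look-alikes from the thing itself.
- optics.spot_in(camera, target): "pixel" ([column, row] in pixels, amid what is visible of it).
The state is a dict: "t": time; "joints": joint angles; "qd": joint speeds; "tau": joint torques, N m; "ee_pos": TCP position; "orientation": TCP orientation; "ft_force": force on the tool from outside, world axes, zero at the start; "moment": the same for the moment, N m; "width": finger opening in mm.
Only numpy, scipy, OpenCV 4.12 (cv2) and the standard library are available. Lean on these libraries where they do the work, as an engineer would, in place of code of your own. Each camera call takes 0.05 s, during which the arm holds its last target.

## Task

Set out the three round turned handles by timber and leave the square blanks alone. The pale one has no tray yet, so first lift only the orange cup off the nested pair, leaving the blue cup where it is, and stand it in the middle of the white mat, then stand the pale handle in it. Stand the dark handle and the red-brown handle upright on the wooden disc of their own colour, each wholly on the disc in its green tray.

Things in the scene. Friction and masses are not known exactly. Their poses are not given: they have to be found in the camera images.
- handle_dark_mid (a point): Dark brown, nearly black turned file handle, standing upright: round barrel 32 mm in diameter from 6 to 68 mm up (28 mm across the foot), then a plain brass ferrule 18 mm in diameter, 80 mm tall in all, about 70 g. This point is at its centre, 40 mm above its foot; z runs up along it.
- handle_red_mid (a point): Red-brown turned file handle, standing upright: round barrel 32 mm in diameter from 6 to 68 mm up (28 mm across the foot), then a plain brass ferrule 18 mm in diameter, 80 mm tall in all, about 70 g. This point is at its centre, 40 mm above its foot; z runs up along it.
- handle_pale_mid (a point): Pale, cream-coloured turned file handle, standing upright: round barrel 32 mm in diameter from 6 to 68 mm up (28 mm across the foot), then a plain brass ferrule 18 mm in diameter, 80 mm tall in all, about 70 g. This point is at its centre, 40 mm above its foot; z runs up along it. In the cup it stands on the cup's floor and sticks out 44 mm above the rim; there is no room for fingers inside the cup, so hold it by its upper part.
- blank_dark_mid (a point): Dark brown square, unturned blank, 38 x 38 x 70 mm, standing upright, without brass; a bystander. This point is at its centre, 35 mm up; x and y are square to its sides, z is up.
- blank_red_mid (a point): Red-brown square, unturned blank, 38 x 38 x 70 mm, standing upright, without brass; a bystander. This point is at its centre, 35 mm up; x and y are square to its sides, z is up.
- tray_dark_disc (a point): Fixed green tray, 104 x 104 mm with a rim 14 mm high, with a dark brown wooden disc of 64 mm diameter in its middle. This point is at the centre of the disc's top face, 7 mm above the bench; x and y run along the tray's sides.
- tray_red_disc (a point): Fixed green tray, 104 x 104 mm with a rim 14 mm high, with a red-brown wooden disc of 64 mm diameter in its middle. This point is at the centre of the disc's top face, 7 mm above the bench; x and y run along the tray's sides.
- mat_top (a point): Fixed round white plastic mat, 90 mm in diameter, 4 mm thick. This point is at the centre of its top face.
- cup_top_mid (a point): Orange open cup, 40 mm high, outside diameter 50 mm at the foot and 64 mm from 18 mm up to the rim, wall 3 mm, floor 4 mm thick, about 70 g. It starts nested loosely in the blue cup and stands out 27 mm above the blue rim (foot 4 mm, rim 44 mm above the bench): only the wall above the blue rim can be gripped without touching the blue cup. This point is at its centre, 20 mm above its foot; z is up.
- cup_low_mid (a point): Blue open cup on the bench, holding the orange one: 17 mm high, outside diameter 68 mm at the foot and 80 mm at the rim, wall 3 mm, floor 4 mm thick, about 150 g, loose. It stays where it is. This point is at its centre, 8.5 mm up.
Not all that is in view belongs to the job. Of the things that look like the part that bears handle_pale_mid, the smallest one is meant.

How it is judged:
By the outcome, as a careful person would: the job done as asked, in the order asked, and still so for the second after the job is handed in, with the robot touching nothing.
It also fails if it takes over 117 s, if anything falls off the work surface, if the arm or the gripper's body presses on something with over 40 N, if the wrist force passes 120 N, or if a joint passes its speed limit or range.

## Working session

There is one attempt and no reset: what is moved stays moved. The work goes in short steps, Python scripts to look and compute and a shell command to move; the robot and the scene stay as the last step left them, time stands still between calls to the robot, and variables do not carry over. Pictures are saved under pics/ and viewed, and the job is handed in when it is done.

```bash
mkdir -p pics; python3 - <<'E'
from bench import read_state, optics, manip
import cv2
print(read_state()); print(manip.grip_point_offset)
for n in("scene","top"):
    p,d=optics.snapshot(n); cv2.imwrite(f"pics/{n}0.png",cv2.resize(p[:,:,::-1],None,fx=1.5,fy=1.5))
    print(n,optics.camera_info(n))
E
```

```text
{'t': 0.0, 'joints': array([-1.41301152e+00,  3.42708139e-01,  1.52501291e+00, -5.62288381e-05,
        1.27538644e+00, -1.45953538e-01]), 'qd': array([ 0.00046524, -0.00013607, -0.0011218 ,  0.00085972, -0.0004148 ,
        0.00139561]), 'tau': array([-1.87609367e-03, -4.31251359e+01, -2.44214541e+01,  7.15456414e-02,
        5.61223039e-02, -1.36516101e-04]), 'ee_pos': array([ 157.03761332, -500.82055565,  404.05375704]), 'orientation': array([-3.10393204e+00, -4.75075500e-01,  9.85058212e-05]), 'ft_force': array([-0.56607835, -0.61688523,  0.02396789]), 'moment': array([-0.03787864,  0.01869595,  0.01882589]), 'width': 91.76530483815004}
159.20000000000002
scene {'intrinsics': array([[455.68462441,   0.        , 254.52355555],
       [  0.        , 455.68462441, 192.63907683],
       [  0.        ,   0.        ,   1.        ]]), 'k1': -0.03342108282052518, 'cam_to_world': array([[-8.62029850e-01, -3.99721641e-01,  3.11652287e-01,
         8.58872415e+02],
       [ 5.06839744e-01, -6.84944851e-01,  5.23415728e-01,
         5.65288062e+02],
       [ 4.24403540e-03,  6.09157747e-01,  7.93037721e-01,
         9.36611552e+02],
       [ 0.00000000e+00,  0.00000000e+00,  0.00000000e+00,
         1.00000000e+00]])}
top {'intrinsics': array([[484.71820052,   0.        , 263.74815099],
       [  0.        , 484.71820052, 197.68389842],
       [  0.        ,   0.        ,   1.        ]]), 'k1': -0.15700047865022923, 'cam_to_world': array([[-6.55580565e-03,  9.94757757e-01, -1.02049134e-01,
         3.97226437e+02],
       [-9.99966784e-01, -6.02728974e-03,  5.48652051e-03,
        -8.45982817e+00],
       [ 4.84267914e-03,  1.02081713e-01,  9.94764229e-01,
         1.12716160e+03],
       [ 0.00000000e+00,  0.00000000e+00,  0.00000000e+00,
         1.00000000e+00]])}
```

View pics/scene0.png

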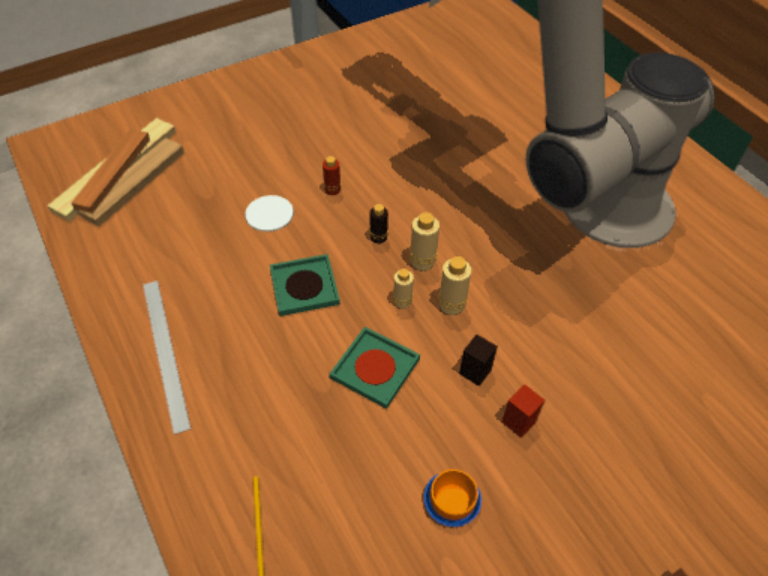

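View pics/top0.png

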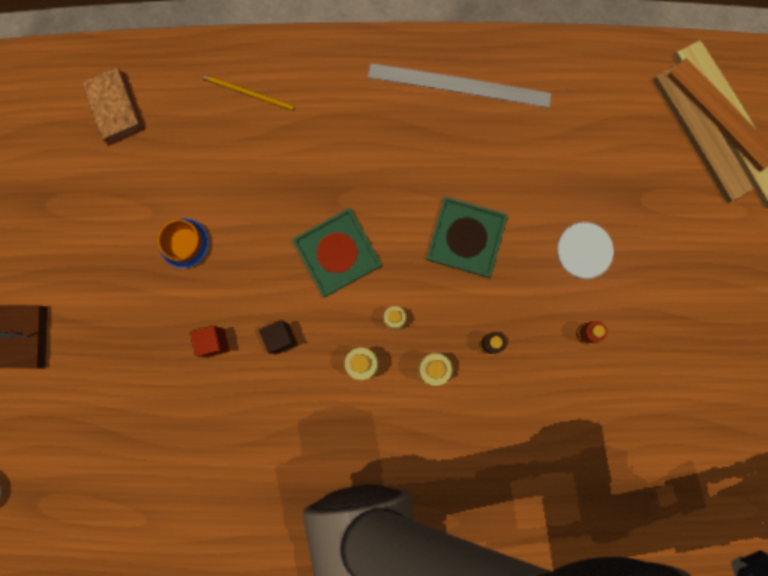

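The scene view shows every item. In the top view at 1.5x, the orange-in-blue cups are at (184,242), the red tray at (337,253), the dark tray at (467,237) and the mat at (586,250). The dark handle is at (494,343), the red handle at (594,331), and the blanks are at (208,341) and (277,337). Three pale handles could be meant: (395,317), (361,363) and (436,369). The one at (395,317) is clearly the smallest, so that one fits. I'll confirm it in a crop and measure.

```bash
cat > h.py <<'E'
import numpy as np, cv2
from bench import read_state, optics
def ray(cam,uv):
    i=optics.camera_info(cam);K=i["intrinsics"];k=i["k1"]
    d=np.array([(uv[0]-K[0,2])/K[0,0],(uv[1]-K[1,2])/K[1,1]]);u=d.copy()
    for _ in range(20): u=d/(1+k*(u@u))
    T=i["cam_to_world"]; return T[:3,3],T[:3,:3]@np.array([u[0],-u[1],-1])
def at(cam,uv,z):
    o,v=ray(cam,uv); return o+v*(z-o[2])/v[2]
def cloud(cam,d):
    i=optics.camera_info(cam);K=i["intrinsics"];k=i["k1"]
    V,U=np.mgrid[0:384,0:512]; x0=(U-K[0,2])/K[0,0];y0=(V-K[1,2])/K[1,1];x,y=x0.copy(),y0.copy()
    for _ in range(20):
        s=1+k*(x*x+y*y);x,y=x0/s,y0/s
    P=np.stack([x*d,-y*d,-d],-1);T=i["cam_to_world"];W=P@T[:3,:3].T+T[:3,3];W[d<=0]=np.nan;return W
E
python3 - <<'E'
from h import *
Z=dict(handle_dark_mid=40,handle_red_mid=40,handle_pale_mid=40,blank_dark_mid=35,blank_red_mid=35,tray_dark_disc=7,tray_red_disc=7,mat_top=4,cup_top_mid=24,cup_low_mid=8.5)
for n in("top","scene"):
    p,d=optics.snapshot(n); np.savez(f"{n}.npz",p=p,d=d)
    for k,z in Z.items():
        for r in optics.spot_in(n,k)[:4]:
            print(n,k,np.round(r["pixel"],1),round(r["p"],2),np.round(at(n,r["pixel"],z)[:2]))
    c=(215,180,345,265) if n=="top" else(230,120,330,220)
    cv2.imwrite(f"pics/crop_{n}.png",cv2.resize(p[c[1]:c[3],c[0]:c[2],::-1],None,fx=5,fy=5,interpolation=cv2.INTER_CUBIC))
E
```

```text
top handle_dark_mid [327.5 228.8] 0.63 [ 438. -157.]
top handle_red_mid [390.5 221.1] 0.51 [ 454. -302.]
top handle_red_mid [186.  226.6] 0.25 [444. 161.]
top handle_pale_mid [242.2 237.5] 0.8 [419.  34.]
top handle_pale_mid [291.4 246.2] 0.55 [399. -76.]
top handle_pale_mid [265.4 213.2] 0.48 [474. -18.]
top blank_dark_mid [189.2 228.3] 0.71 [441. 154.]
top blank_red_mid [139.8 228.1] 0.75 [441. 268.]
top tray_dark_disc [312.  154.3] 0.77 [ 614. -129.]
top tray_red_disc [228.5 168.5] 0.63 [581.  67.]
top tray_red_disc [392.7 220.1] 0.21 [ 458. -316.]
top mat_top [393.3 165.3] 0.68 [ 588. -323.]
top cup_top_mid [118.9 159.2] 0.55 [603. 324.]
top cup_low_mid [134.4 161.9] 0.69 [599. 291.]
scene handle_dark_mid [252.5 147.8] 0.8 [ 434. -160.]
scene handle_red_mid [302.6 348.1] 0.68 [621. 355.]
scene handle_red_mid [218.9 120.4] 0.49 [ 463. -299.]
scene handle_pale_mid [283.5 158.7] 0.69 [383. -85.]
scene handle_pale_mid [267.4 192.8] 0.56 [479. -10.]
scene handle_pale_mid [302.2 189.2] 0.56 [398.  24.]
scene blank_dark_mid [316.2 241.7] 0.59 [454. 165.]
scene blank_red_mid [348.3 273.5] 0.7 [440. 268.]
scene tray_dark_disc [202.  186.4] 0.82 [ 601. -135.]
scene tray_red_disc [247.4 242.8] 0.69 [584.  73.]
scene tray_red_disc [304.9 330.5] 0.27 [587. 319.]
scene mat_top [177.8 142.9] 0.84 [ 590. -312.]
scene cup_top_mid [304.4 329.9] 0.81 [592. 322.]
scene cup_low_mid [291.4 339.3] 0.76 [622. 320.]
```

View pics/crop_top.png

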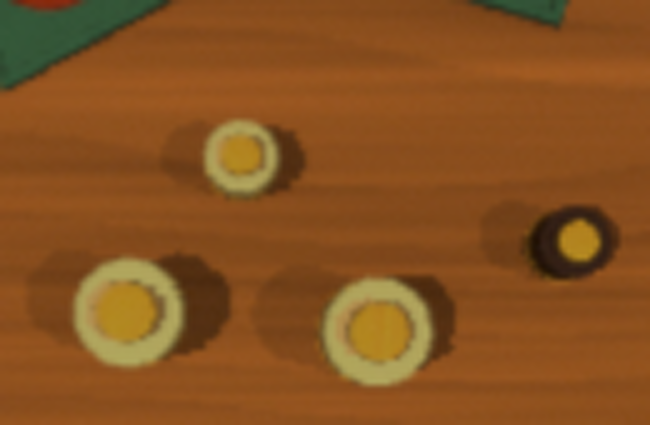

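The crop confirms it: the smallest pale handle is at crop (241,155), about (263,211) in the top image, and the other two are clearly bigger. Next, precise positions from colour blobs at known heights, checked against depth.

```bash
cat > meas.py <<'E'
from h import *
def blob(cam,p,mask,uv,r=25):
    m=mask.astype(np.uint8);n,l,s,c=cv2.connectedComponentsWithStats(m)
    best=[i for i in range(1,n) if s[i,4]>12 and np.hypot(*(c[i]-uv))<r]
    if not best:return None
    i=min(best,key=lambda i:np.hypot(*(c[i]-uv)));return c[i],s[i,4],l==i
def hsv(p): return [x.astype(int) for x in cv2.split(cv2.cvtColor(p,cv2.COLOR_RGB2HSV))]
E
python3 - <<'E'
from meas import *
g={"top":dict(dark=(331,228),red=(399,221),pale=(263,211),td=(311,158),tr=(225,169),mat=(391,167),cup=(121,161)),
"scene":dict(dark=(252,140),red=(221,107),pale=(269,183),td=(203,190),tr=(250,245),mat=(179,142),cup=(302,327))}
for n in g:
    f=np.load(f"{n}.npz");p,d=f["p"],f["d"];H,S,V=hsv(p);W=cloud(n,d)
    for k,uv in g[n].items():
        uv=np.array(uv);a,b=uv
        print(n,k,"hsv",H[b,a],S[b,a],V[b,a],"W",np.round(W[b,a]))
    # height map based
    for k in("dark","red","pale"):
        b=blob(n,p,(H>15)&(H<27)&(S>170)&(V>120)&(W[...,2]>70),g[n][k],12)
        if b: print(n,k,"ferrule",b[0],b[1],np.round(at(n,b[0],80),1),"depthz",np.nanmedian(W[b[2]],0).round(1))
    b=blob(n,p,V<55,g[n]["td"],10)
    if b: print(n,"td",b[0],b[1],at(n,b[0],7).round(1))
    b=blob(n,p,((H<6)|(H>174))&(S>180)&(V>90),g[n]["tr"],12)
    if b: print(n,"tr",b[0],b[1],at(n,b[0],7).round(1))
    b=blob(n,p,(S<60)&(V>150),g[n]["mat"],12)
    if b: print(n,"mat",b[0],b[1],at(n,b[0],4).round(1))
    P=W[(W[...,2]>38)&(W[...,2]<50)&(np.hypot(W[...,0]-595,W[...,1]-322)<60)]
    if len(P):
        c,r=cv2.minEnclosingCircle(P[:,:2].astype(np.float32)); A=np.c_[2*P[:,:2],np.ones(len(P))];s=np.linalg.lstsq(A,(P[:,:2]**2).sum(1),rcond=None)[0]
        print(n,"cuprim",len(P),c,r,s[:2],P[:,2].mean())
    c=np.array(g[n]["cup"]);im=p[c[1]-30:c[1]+30,c[0]-30:c[0]+30,::-1]
    cv2.imwrite(f"pics/cup_{n}.png",cv2.resize(im,None,fx=8,fy=8,interpolation=cv2.INTER_CUBIC))
    q=[(k,[tuple(np.round(np.nanmean(W[(W[...,2]>z0)&(W[...,2]<z1)&(np.hypot(W[...,0]-x,W[...,1]-y)<35)],0),1))]) for k,x,y,z0,z1 in(("blkd",441,160,64,76),("blkr",441,268,64,76),("big1",410,35,50,200),("big2",392,-76,50,200))]
    print(q, np.nanmax(W[...,2][(np.hypot(W[...,0]-400,W[...,1])<110)]))
E
```

```text
top dark hsv 20 213 177 W [ 438. -160.   79.]
top red hsv 20 209 179 W [ 451. -310.   81.]
top pale hsv 21 209 178 W [476. -12.  81.]
top td hsv 10 151 44 W [ 606. -126.    5.]
top tr hsv 7 238 134 W [581.  76.   3.]
top mat hsv 35 17 177 W [ 584. -318.    3.]
top cup hsv 17 255 181 W [602. 323.   8.]
top dark ferrule [330.42857143 227.67346939] 49 [ 438.4 -158.3   80. ] depthz [ 437.8 -157.8   79. ]
top red ferrule [398.53061224 220.36734694] 49 [ 452.9 -309.4   80. ] depthz [ 453.6 -310.2   79.1]
top pale ferrule [262.56862745 210.52941176] 51 [476.7 -11.5  80. ] depthz [475.8 -12.4  78.8]
top td [310.83626761 157.87676056] 568 [ 605.5 -125.9    7. ]
top mat [389.96666667 166.37238095] 1050 [ 585.4 -315.     4. ]
top cuprim 134 (598.6063232421875, 320.2414245605469) 32.49830627441406 [598.79499046 319.74930383] 42.21957891632341
[('blkd', [(np.float64(449.2), np.float64(162.1), np.float64(68.5))]), ('blkr', [(np.float64(442.1), np.float64(267.9), np.float64(68.5))]), ('big1', [(np.float64(408.7), np.float64(36.5), np.float64(101.9))]), ('big2', [(np.float64(399.8), np.float64(-67.9
[... 570 characters left out ...]
 pale ferrule [268.86842105 181.92105263] 38 [475.8 -10.8  80. ] depthz [475.6 -10.3  80.7]
scene td [202.32898172 189.62924282] 383 [ 605.1 -124.7    7. ]
scene tr [245.42307692 241.75      ] 52 [586.8  67.7   7. ]
scene mat [179.03589744 141.57264957] 585 [ 584.4 -314.6    4. ]
scene cuprim 196 (597.6179809570312, 321.5397033691406) 32.495262145996094 [598.50615462 321.49896262] 43.00429229632484
[('blkd', [(np.float64(449.1), np.float64(165.1), np.float64(70.2))]), ('blkr', [(np.float64(442.7), np.float64(269.6), np.float64(70.0))]), ('big1', [(np.float64(414.2), np.float64(45.5), np.float64(89.8))]), ('big2', [(np.float64(404.7), np.float64(-59.6), np.float64(89.5))])] 119.31390364956667
```

Both cameras agree within about 2 mm. The cup is at (598.6, 320.6), the mat at (585, -315), the pale handle at (476, -11), the dark handle at (437.5, -158) and the red handle at (452.5, -310). The dark disc is at (605, -125), and the red disc still needs refining. First I'll square the tool to the world axes.

```bash
python3 -m creep '[[1,0,0,0,0.15],[1,0,0,0,0.15],[1,0,0,0,0.004],[1,40,0,0,0],[1,40,-30,0,0],[1,40,-40,0,0],[1,40,-40,0,0],[1,40,-40,0,0]]'
python3 - <<'E'
from meas import *
from bench import *
from scipy.spatial.transform import Rotation as R
s=read_state();print(R.from_rotvec(s["orientation"]).as_matrix().round(3))
for n,uv in(("top",(225,169)),("scene",(250,245))):
    f=np.load(f"{n}.npz");p,d=f["p"],f["d"];H,S,V=hsv(p);W=cloud(n,d)
    G=(H>60)&(H<95)&(S>80)&(W[...,2]<30)
    near=np.hypot(W[...,0]-582,W[...,1]-75)<80
    m=(G&near).astype(np.uint8);cs,h=cv2.findContours(m,cv2.RETR_CCOMP,cv2.CHAIN_APPROX_NONE)
    for c,hh in zip(cs,h[0]):
        if hh[3]>=0 and len(c)>25:
            e=cv2.fitEllipse(c);print(n,"disc",e[0],e[1],at(n,e[0],7).round(1))
    c=max(cs,key=cv2.contourArea);r=cv2.minAreaRect(c);print(n,"tray",at(n,r[0],10).round(1))
    for k,xy in(("b1",(410,40)),("b2",(396,-70))):
        P=W[(W[...,2]>112)&(np.hypot(W[...,0]-xy[0],W[...,1]-xy[1])<40)];print(k,len(P),P.mean(0).round(1) if len(P) else 0)
E
```

```text
t: 2.0
ee_pos: [344.3, -363.4, 404.8]
orientation: [3.141, 0.006, 0.0]
ft_force: [1.0, 0.0, 0.9]
width: 91.6
[[ 1.     0.004  0.   ]
 [ 0.004 -1.    -0.   ]
 [ 0.     0.    -1.   ]]
top disc (224.2566680908203, 167.99652099609375) (30.578140258789062, 31.04606056213379) [582.6  77.3   7. ]
top tray [580.3  76.4  10. ]
b1 99 [409.1  36.7 114.5]
b2 104 [400.1 -68.5 114.6]
scene disc (249.66590881347656, 244.16644287109375) (25.347728729248047, 28.787473678588867) [581.5  78.5   7. ]
scene tray [582.7  79.   10. ]
b1 80 [408.1  37.9 115.7]
b2 68 [399.  -67.8 115.9]
```

```bash
python3 -m creep '[[1,20,-40,0,0],[1,20,-48,0,0],[1,20,-48,0,0],[1,20,-48,0,0],[1,20,-48,0,0],[1,20,-48,0,0],[1,20,-48,0,0],[1,20,-48,0,0]]'; python3 -m creep '[[1,20,-48,0,0],[1,20,-48,0,0],[1,20,-48,0,0],[1,20,-48,0,0],[1,10,-40,0,0],[1,4,-40,0,0],[1,0,-20,0,0.004],[1,0,0,0,0]]'
```

```text
t: 2.8
ee_pos: [498.2, 0.2, 405.0]
orientation: [3.141, 0.007, 0.001]
ft_force: [0.7, -0.4, 0.5]
width: 91.7
t: 3.6
ee_pos: [588.3, 285.7, 403.9]
orientation: [-3.141, -0.005, 0.001]
ft_force: [-0.4, -0.7, -1.0]
width: 91.7
```

```bash
python3 -m creep '[[1,10,-35,0,0],[1,0,0,40,0],[1,0,0,40,0],[1,0,0,40,0],[1,0,0,30,0],[1,0,0,0,0],[1,0,0,0,0]]'; python3 - <<'E'
from h import *
p,d=optics.snapshot("scene");cv2.imwrite("pics/a1.png",cv2.resize(p[270:384,230:382,::-1],None,fx=5,fy=5))
E
```

```text
t: 4.3
ee_pos: [599.4, 317.0, 255.4]
orientation: [3.141, -0.005, 0.0]
ft_force: [0.6, 0.1, 0.0]
width: 91.3
```

View pics/a1.png

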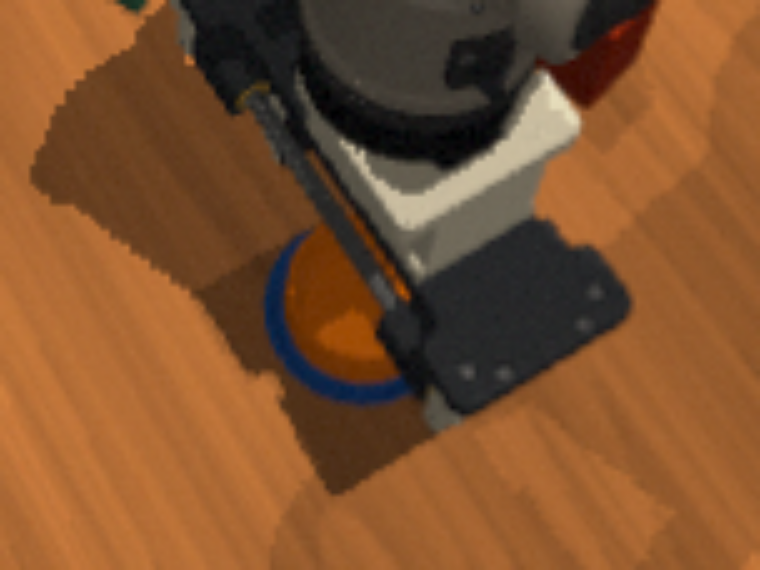

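The gripper is above the nested pair, with the orange rim at about (350,320) in the crop and 4 mm of offset in y. I'll correct that and descend with the tips at about z = 23, clear of the blue rim at 17.

```bash
python3 -m creep '[[1,-0.8,-3.7,0,0],[1,0,0,20,0],[1,0,0,20,0],[1,0,0,10,0],[1,0,0,4,0],[1,0,0,0,0],[1,0,0,0,0]]'; 
```

```text
t: 5.05
ee_pos: [598.6, 321.6, 201.9]
orientation: [-3.141, 0.006, -0.003]
ft_force: [-0.5, -0.5, 0.2]
width: 92.0
```

```bash
python3 -m creep '[[0.78,0,0.7,0,0],[0.74,0,0,0,0],[0.7,0,0,0,0],[0.66,0,0,0,0],[0.62,0,0,0,0],[0.6,0,0,0,0],[0.6,0,0,0,0],[0.6,0,0,0,0]]' 15
```

```text
t: 5.85
ee_pos: [598.2, 320.7, 200.8]
orientation: [3.142, -0.007, 0.0]
ft_force: [-0.3, 0.5, 2.6]
width: 62.2
```

```bash
python3 -m creep '[[0.6,0,0,0,0],[0.6,0,0,-4,0],[0.6,0,0,-6,0],[0.6,0,0,-10,0],[0.6,0,0,-20,0],[0.6,0,0,-20,0],[0.6,0,0,0,0],[0.6,0,0,0,0]]'; python3 - <<'E'
from h import *
p,d=optics.snapshot("scene");cv2.imwrite("pics/a2.png",cv2.resize(p[270:384,230:382,::-1],None,fx=5,fy=5))
p,d=optics.snapshot("top");cv2.imwrite("pics/a2t.png",cv2.resize(p[110:220,70:200,::-1],None,fx=5,fy=5))
E
```

```text
t: 6.65
ee_pos: [598.1, 320.7, 261.1]
orientation: [-3.141, 0.007, -0.001]
ft_force: [-0.6, 0.7, -0.9]
width: 62.3
```

View pics/a2.png

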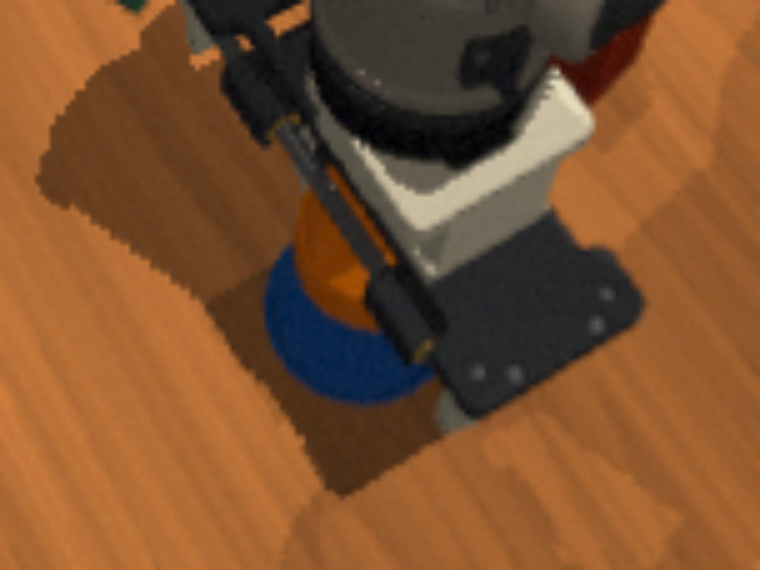

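View pics/a2t.png

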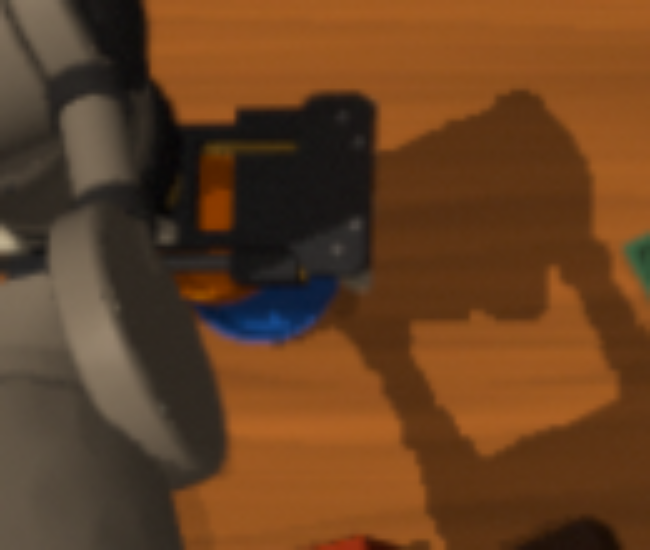

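Only the orange cup has come up, and the blue cup is still at (350,340) in the crop. I'll carry it to the mat.

```bash
python3 -m creep '[[0.6,0,0,-40,0],[0.6,0,20,0,0],[0.6,0,35,0,0],[0.6,0,42,0,0],[0.6,0,42,0,0],[0.6,0,42,0,0],[0.6,0,42,0,0],[0.6,0,42,0,0]]';python3 -m creep '[[0.6,0,42,0,0],[0.6,0,42,0,0],[0.6,0,42,0,0],[0.6,0,42,0,0],[0.6,0,42,0,0],[0.6,-4,42,0,0],[0.6,-4,30,0,0],[0.6,-4,15,0,0]]';python3 -m creep '[[0.6,0,0,0,0],[0.6,0,0,0,0]]'
```

```text
t: 7.55
ee_pos: [596.6, 54.1, 299.5]
orientation: [3.142, -0.006, -0.003]
ft_force: [1.3, -0.3, -0.0]
width: 62.2
t: 8.35
ee_pos: [583.1, -243.9, 299.3]
orientation: [-3.141, 0.011, 0.003]
ft_force: [-0.4, 0.5, -0.3]
width: 62.5
t: 8.55
ee_pos: [583.8, -240.2, 300.2]
orientation: [-3.14, 0.006, 0.001]
ft_force: [0.6, 0.2, -1.1]
width: 62.3
```

```bash
python3 -m creep '[[0.6,1,25,0,0],[0.6,0,30,0,0],[0.6,0,20,0,0],[0.6,0,0,20,0],[0.6,0,0,30,0],[0.6,0,0,25,0],[0.6,0,0,10,0],[0.6,0,0,0,0]]';python3 -m creep '[[0.6,0,0,0,0],[0.6,0,0,0,0]]'
```

```text
t: 9.35
ee_pos: [584.8, -314.5, 214.3]
orientation: [-3.14, 0.004, 0.004]
ft_force: [-0.5, 0.7, -0.9]
width: 62.6
t: 9.55
ee_pos: [585.2, -316.1, 217.5]
orientation: [3.14, -0.006, 0.004]
ft_force: [-0.0, -0.3, -0.7]
width: 62.1
```

```bash
python3 -m creep '[[0.6,0,-1,6,0],[0.6,0,0,4,0],[0.6,0,0,2,0],[0.6,0,0,0,0],[0.6,0,0,0,0]]';python3 -m creep '[[0.6,0,0,1.5,0],[0.6,0,0,0,0],[0.6,0,0,1,0],[0.6,0,0,0,0],[0.6,0,0,0,0]]'; python3 - <<'E'
from h import *
for i in range(6): pass
s=read_state();print(s["ee_pos"],s["ft_force"])
p,d=optics.snapshot("scene");cv2.imwrite("pics/a3.png",cv2.resize(p[80:194,120:272,::-1],None,fx=5,fy=5))
E
```

```text
t: 10.05
ee_pos: [584.5, -315.4, 203.7]
orientation: [3.142, -0.007, -0.0]
ft_force: [0.0, -0.1, -0.6]
width: 62.3
t: 10.55
ee_pos: [584.5, -315.3, 201.2]
orientation: [3.142, -0.007, -0.0]
ft_force: [-0.5, -0.1, -1.0]
width: 62.2
[ 584.51642801 -315.28856767  201.20935616] [-0.54748931 -0.13630229 -1.00571617]
```

View pics/a3.png

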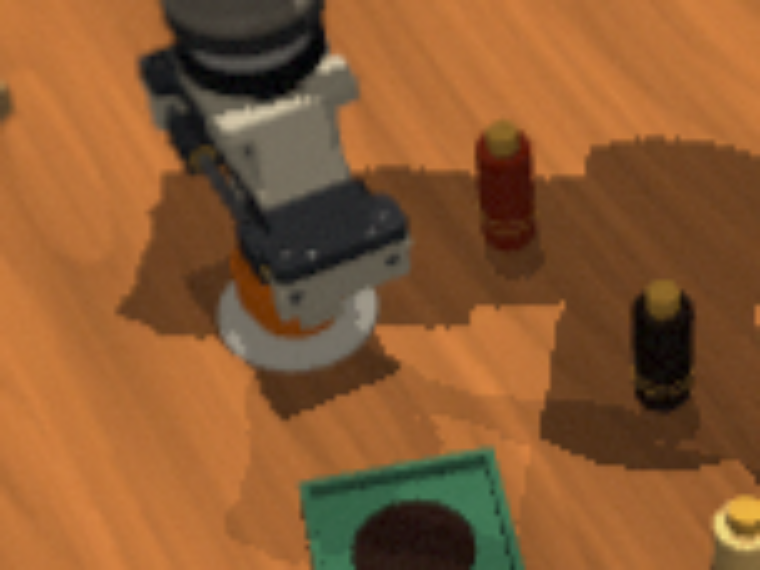

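The cup is over the middle of the mat with no contact force yet, so I'll ease it down.

```bash
for i in 1; do python3 -m creep '[[0.6,0,0,0.7,0],[0.6,0,0,0,0],[0.6,0,0,0,0]]';done; python3 -m creep '[[0.6,0,0,0.7,0],[0.6,0,0,0,0],[0.6,0,0,0,0]]'
```

```text
t: 10.9
ee_pos: [584.6, -315.3, 200.8]
orientation: [3.141, -0.007, 0.001]
ft_force: [-0.4, 0.3, 2.0]
width: 62.3
t: 11.2
ee_pos: [584.6, -315.3, 200.8]
orientation: [3.141, -0.007, 0.001]
ft_force: [-1.6, 1.1, 6.3]
width: 62.5
```

Contact. I'll release and lift.

```bash
python3 -m creep '[[0.6,0,0,-0.5,0],[0.75,0,0,0,0],[0.9,0,0,0,0],[1,0,0,0,0],[1,0,0,0,0],[1,0,0,-10,0],[1,0,0,-40,0],[1,0,0,-45,0]]'; python3 -m creep '[[1,-10,-40,-20,0],[1,-20,-45,0,0],[1,-20,-45,0,0],[1,-20,-45,0,0],[1,-20,-45,0,0],[1,-10,-30,0,0],[1,0,0,0,0]]'; python3 - <<'E'
from meas import *
for n in("scene","top"):
    p,d=optics.snapshot(n);np.savez(n+"1.npz",p=p,d=d);W=cloud(n,d)
    P=W[(W[...,2]>38)&(W[...,2]<50)&(np.hypot(W[...,0]-585,W[...,1]+315)<60)]
    if len(P):
        A=np.c_[2*P[:,:2],np.ones(len(P))];s=np.linalg.lstsq(A,(P[:,:2]**2).sum(1),rcond=None)[0]
        print(n,len(P),cv2.minEnclosingCircle(P[:,:2].astype(np.float32)),s[:2],P[:,2].mean())
    cv2.imwrite(f"pics/b_{n}.png",cv2.resize(p[:,:,::-1],None,fx=1.5,fy=1.5))
    P=W[(W[...,2]>12)&(W[...,2]<22)&(np.hypot(W[...,0]-598,W[...,1]-320)<60)]
    if len(P):print("blue",cv2.minEnclosingCircle(P[:,:2].astype(np.float32)))
E
```

```text
t: 12.0
ee_pos: [584.2, -315.1, 295.4]
orientation: [-3.14, 0.007, 0.005]
ft_force: [0.6, -0.6, 1.3]
width: 91.7
t: 12.7
ee_pos: [484.1, -61.7, 316.3]
orientation: [-3.141, 0.001, 0.0]
ft_force: [0.9, -1.0, 0.3]
width: 91.7
scene 127 ((581.3242797851562, -314.36175537109375), 34.7060432434082) [ 583.92871775 -314.69158935] 42.99158446326107
blue ((597.3318481445312, 319.7922058105469), 39.98613357543945)
top 131 ((584.3748779296875, -315.0682373046875), 32.13302230834961) [ 585.08466156 -315.12065625] 42.49035319253569
blue ((598.6765747070312, 318.7099609375), 40.41043472290039)
```

View pics/b_top.png

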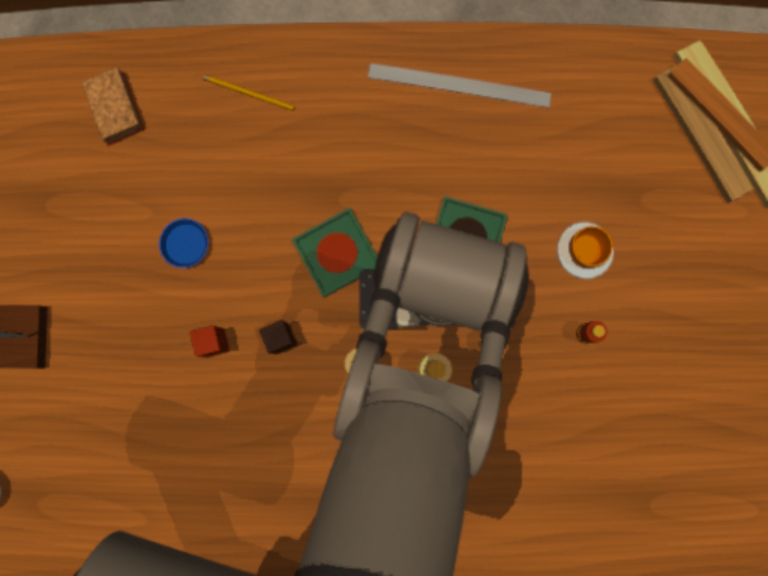

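View pics/b_scene.png

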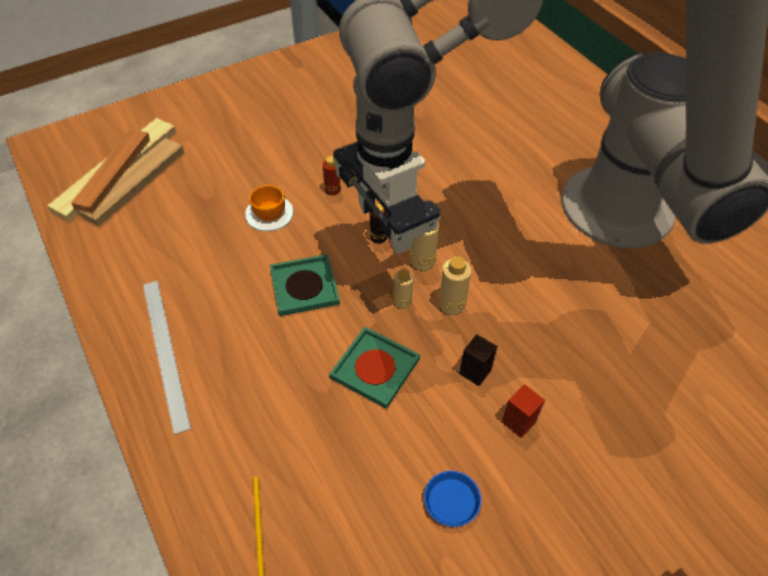

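The orange cup stands at (584.7, -315) on the mat, centred within 1 mm. The blue cup is unmoved at top (185,243). Next, the pale handle.

```bash
python3 -m creep '[[1,-4,-25,0,0],[1,-4,-25.5,0,0],[1,0,0,0,0],[1,0,0,20,0],[1,0,0,20,0],[1,0,0,10,0],[1,0,0,0,0],[1,0,0,0,0]]'
```

```text
t: 13.6
ee_pos: [478.3, -15.1, 265.7]
orientation: [3.141, -0.008, 0.001]
ft_force: [-0.3, 0.3, 0.8]
width: 91.8
```

```bash
python3 - <<'E'
from h import *
p,d=optics.snapshot("scene");cv2.imwrite("pics/c1.png",cv2.resize(p[110:224,200:352,::-1],None,fx=5,fy=5))
E
```

```text
(no output)
```

View pics/c1.png

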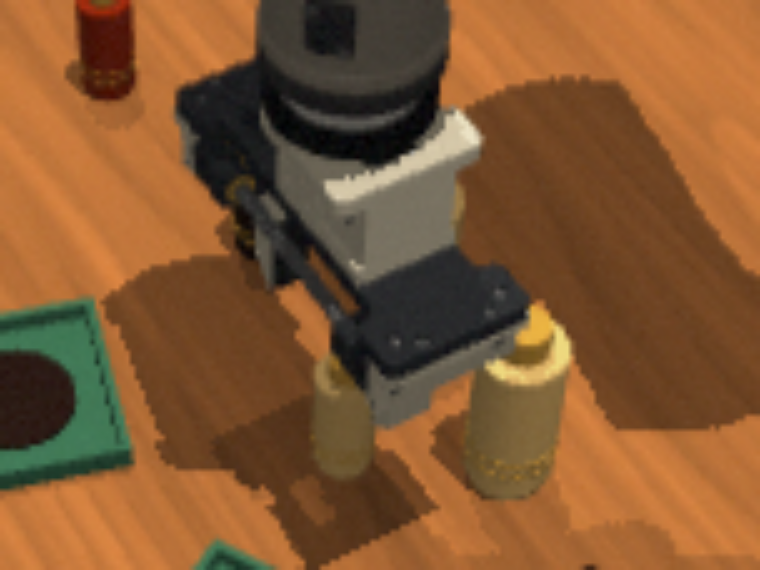

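The open fingers are around the small pale handle at (343,420), clear of the big ones. I'll correct by (-2, +4) and descend.

```bash
python3 -m creep '[[1,-2,-4,0,0],[1,0,0,0,0],[1,0,0,15,0],[1,0,0,15,0],[1,0,0,10,0],[1,0,0,4,0],[1,0,0,0,0],[1,0,0,0,0]]'; python3 -m creep '[[0.7,0,0,0,0],[0.5,0,0,0,0],[0.4,0,0,0,0],[0.35,0,0,0,0],[0.3,0,0,0,0],[0.28,0,0,0,0],[0.28,0,0,0,0],[0.28,0,0,0,0]]' 15
```

```text
t: 14.45
ee_pos: [476.1, -10.3, 221.7]
orientation: [3.141, -0.006, 0.001]
ft_force: [0.2, 0.3, -0.4]
width: 91.4
t: 15.25
ee_pos: [475.8, -10.4, 221.3]
orientation: [3.141, -0.007, -0.0]
ft_force: [0.1, 0.0, 0.5]
width: 32.1
```

```bash
python3 -m creep '[[0.25,0,0,0,0],[0.25,0,0,-10,0],[0.25,0,0,-30,0],[0.25,0,0,-40,0],[0.25,20,10,0,0],[0.25,25,30,0,0],[0.25,20,35,0,0],[0.25,10,35,0,0]]' 20;python3 -m creep '[[0.25,10,35,0,0],[0.25,10,40,0,0],[0.25,10,40,0,0],[0.25,4,35,0,0],[0.25,0,30,0,0],[0.25,0,10,0,0],[0.25,0,0,0,0],[0.25,0,0,0,0]]'
```

```text
t: 16.05
ee_pos: [551.5, -121.7, 302.2]
orientation: [3.141, -0.005, 0.003]
ft_force: [-0.0, 0.1, -0.6]
width: 31.7
t: 16.85
ee_pos: [583.5, -309.8, 301.5]
orientation: [-3.141, 0.006, 0.001]
ft_force: [-1.1, 0.6, 0.3]
width: 31.4
```

```bash
python3 -m creep '[[0.25,1,5,0,0],[0.25,0,0,0,0],[0.25,0,0,15,0],[0.25,0,0,10,0],[0.25,0,0,0,0],[0.25,0,0,0,0]]';python3 - <<'E'
from h import *
p,d=optics.snapshot("scene");cv2.imwrite("pics/d1.png",cv2.resize(p[70:184,110:262,::-1],None,fx=5,fy=5))
E
```

```text
t: 17.45
ee_pos: [584.6, -315.5, 276.2]
orientation: [-3.141, 0.006, 0.001]
ft_force: [0.1, 0.1, -0.1]
width: 31.5
```

View pics/d1.png

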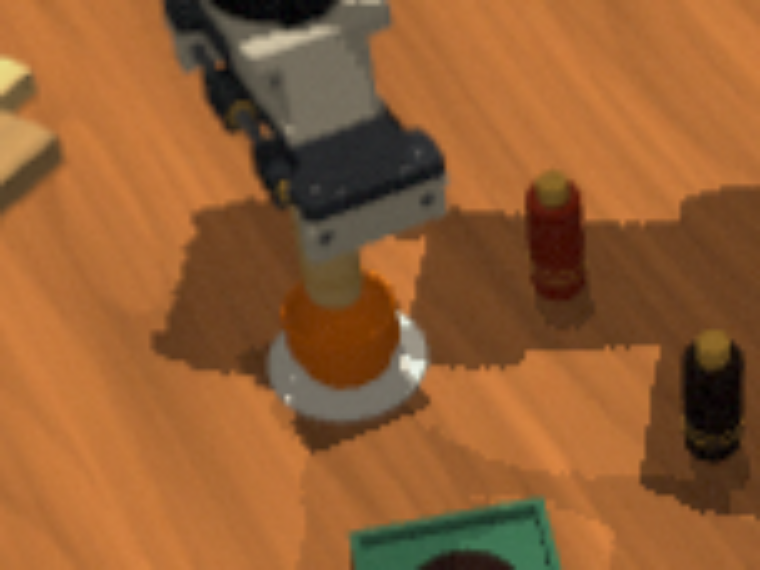

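The handle hangs upright above the cup, with its foot at (333,295) in the crop over the opening. Lowering it.

```bash
python3 -m creep '[[0.25,0,0,12,0],[0.25,0,0,12,0],[0.25,0,0,10,0],[0.25,0,0,6,0],[0.25,0,0,3,0],[0.25,0,0,0,0],[0.25,0,0,0,0]]';python3 -m creep '[[0.25,0,0,1.5,0],[0.25,0,0,0,0],[0.25,0,0,0,0]]'
```

```text
t: 18.2
ee_pos: [584.7, -315.9, 233.6]
orientation: [3.141, -0.007, 0.001]
ft_force: [-0.1, 0.3, -0.6]
width: 31.6
t: 18.5
ee_pos: [584.5, -315.8, 232.1]
orientation: [3.141, -0.007, 0.0]
ft_force: [-0.3, -0.2, -0.7]
width: 31.3
```

```bash
python3 -m creep '[[0.25,0,0,1.5,0],[0.25,0,0,0,0],[0.25,0,0,0,0]]';python3 -m creep '[[0.25,0,0,0.8,0],[0.25,0,0,0,0],[0.25,0,0,0,0]]';python3 -m creep '[[0.25,0,0,0.6,0],[0.25,0,0,0,0],[0.25,0,0,0,0]]'
```

```text
t: 18.8
ee_pos: [584.5, -315.8, 230.3]
orientation: [-3.142, 0.007, 0.0]
ft_force: [-0.9, 0.5, -0.3]
width: 31.5
t: 19.1
ee_pos: [584.5, -315.8, 229.5]
orientation: [3.142, -0.007, -0.0]
ft_force: [0.3, -0.3, -0.3]
width: 31.1
t: 19.4
ee_pos: [584.6, -315.8, 229.3]
orientation: [3.141, -0.007, 0.001]
ft_force: [-0.2, 0.1, 1.7]
width: 31.2
```

Contact is at exactly the predicted height of 229.3. I'll open and rise straight up.

```bash
python3 -m creep '[[0.3,0,0,0,0],[0.4,0,0,0,0],[0.55,0,0,0,0],[0.8,0,0,0,0],[1,0,0,0,0],[1,0,0,-15,0],[1,0,0,-40,0],[1,0,0,-40,0]]';python3 -m creep '[[1,-20,10,0,0.15],[1,0,0,0,0],[1,0,0,0,0]]';python3 - <<'E'
from meas import *
p,d=optics.snapshot("scene");cv2.imwrite("pics/e1.png",cv2.resize(p[70:184,110:262,::-1],None,fx=5,fy=5))
W=cloud("scene",d);P=W[(W[...,2]>80)&(W[...,2]<96)&(np.hypot(W[...,0]-585,W[...,1]+315)<25)];print(len(P),np.median(P,0))
E
```

```text
t: 20.2
ee_pos: [584.3, -315.7, 325.4]
orientation: [-3.141, 0.007, 0.002]
ft_force: [0.7, 0.0, 1.0]
width: 80.2
t: 20.5
ee_pos: [564.3, -325.7, 324.6]
orientation: [-3.132, 0.24, -0.001]
ft_force: [-0.2, 0.7, 0.1]
width: 91.6
42 [ 584.1682618  -314.12507176   88.19766788]
```

View pics/e1.png

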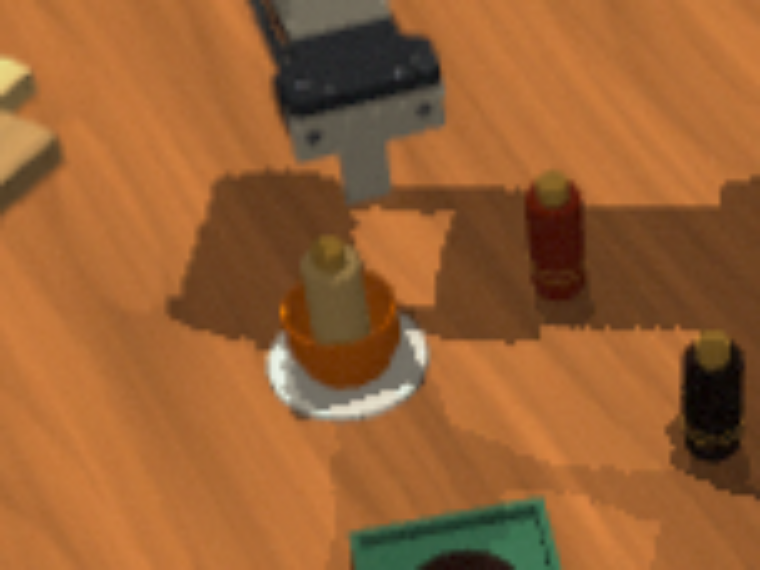

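The pale handle stands upright in the cup with its top at (584, -314, 88), as expected. Next, the red handle at (452.5, -310), about (221,107) in the scene image. It is round with a brass ferrule, so it isn't the square blank.

```bash
python3 -m creep '[[1,0,0,0,-0.15],[1,-30,-4,0,0],[1,-40,-6,0,0],[1,-30,-4,0,0],[1,-10,-2,0,0],[1,0,0,30,0],[1,0,0,20,0],[1,0,0,0,0]]';python3 -m creep '[[1,0,0,0,0],[1,0,0,0,0]]'
```

```text
t: 21.35
ee_pos: [454.7, -308.7, 271.2]
orientation: [-3.138, 0.005, 0.006]
ft_force: [-0.0, 0.6, 0.5]
width: 91.9
t: 21.55
ee_pos: [455.4, -309.5, 274.9]
orientation: [3.14, -0.005, 0.002]
ft_force: [-0.1, 0.2, 0.5]
width: 91.9
```

```bash
python3 -m creep '[[1,-3,0.5,0,0],[1,0,0,20,0],[1,0,0,20,0],[1,0,0,10,0],[1,0,0,3,0],[1,0,0,0,0],[1,0,0,0,0]]'; python3 -m creep '[[0.7,0,0,0,0],[0.5,0,0,0,0],[0.4,0,0,0,0],[0.35,0,0,0,0],[0.3,0,0,0,0],[0.25,0,0,0,0],[0.25,0,0,0,0],[0.25,0,0,0,0]]' 20
```

```text
t: 22.25
ee_pos: [451.8, -310.0, 221.8]
orientation: [3.14, -0.006, 0.002]
ft_force: [0.3, 0.4, -0.1]
width: 91.7
t: 23.05
ee_pos: [451.6, -309.7, 220.9]
orientation: [3.141, -0.007, 0.0]
ft_force: [-0.1, -0.3, -0.0]
width: 32.1
```

```bash
python3 -m creep '[[0.25,0,0,-10,0],[0.25,0,0,-30,0],[0.25,0,0,-40,0],[0.25,0,0,-20,0],[0.25,15,-20,0,0],[0.25,25,-35,0,0],[0.25,25,-40,0,0],[0.25,25,-42,0,0]]';python3 -m creep '[[0.25,25,-42,0,0],[0.25,10,-42,0,0],[0.25,5,-42,0,0],[0.25,0,-42,0,0],[0.25,0,-42,0,0],[0.25,0,-30,0,0],[0.25,0,-10,0,0],[0.25,0,0,0,0]]';python3 -m creep '[[0.25,0,0,0,0],[0.25,0,0,0,0]]'
```

```text
t: 23.85
ee_pos: [542.7, -172.0, 321.8]
orientation: [3.141, -0.009, 0.001]
ft_force: [0.5, -1.0, -0.6]
width: 31.5
t: 24.65
ee_pos: [583.0, 77.9, 321.4]
orientation: [3.141, -0.003, 0.001]
ft_force: [0.8, 0.1, -1.2]
width: 31.3
t: 24.85
ee_pos: [583.3, 75.2, 321.0]
orientation: [3.141, -0.009, 0.0]
ft_force: [0.1, -0.4, -0.2]
width: 31.3
```

```bash
python3 -m creep '[[0.25,-1,-3,20,0],[0.25,0,0,25,0],[0.25,0,0,20,0],[0.25,0,0,15,0],[0.25,0,0,7,0],[0.25,0,0,2,0],[0.25,0,0,0,0],[0.25,0,0,0,0]]';python3 -m creep '[[0.25,0,0,1.5,0],[0.25,0,0,0,0],[0.25,0,0,0,0]]'
```

```text
t: 25.65
ee_pos: [582.5, 79.4, 232.8]
orientation: [3.141, -0.007, 0.003]
ft_force: [-0.5, -0.5, 0.4]
width: 31.6
t: 25.95
ee_pos: [582.2, 79.8, 230.7]
orientation: [3.141, -0.006, 0.001]
ft_force: [0.1, 0.8, -1.0]
width: 31.2
```

```bash
python3 -m creep '[[0.25,0,1,1.5,0],[0.25,0,0,0,0],[0.25,0,0,0,0]]';python3 -m creep '[[0.25,0,0,0.8,0],[0.25,0,0,0,0],[0.25,0,0,0,0]]';python3 -m creep '[[0.25,0,0,0.6,0],[0.25,0,0,0,0],[0.25,0,0,0,0]]'
```

```text
t: 26.25
ee_pos: [582.2, 78.7, 228.8]
orientation: [3.141, -0.007, -0.0]
ft_force: [-0.3, 0.0, 0.6]
width: 31.6
t: 26.55
ee_pos: [582.2, 78.8, 228.1]
orientation: [3.142, -0.007, -0.0]
ft_force: [0.7, 0.4, -0.6]
width: 31.2
t: 26.85
ee_pos: [582.3, 78.7, 227.8]
orientation: [3.141, -0.007, 0.001]
ft_force: [0.0, -0.1, 3.9]
width: 31.3
```

```bash
python3 -m creep '[[0.3,0,0,0,0],[0.4,0,0,0,0],[0.55,0,0,0,0],[0.8,0,0,0,0],[1,0,0,0,0],[1,0,0,-15,0],[1,0,0,-40,0],[1,0,0,-40,0]]';python3 -m creep '[[1,-10,40,0,0],[1,-25,45,0,0],[1,-25,45,0,0],[1,-25,45,0,0],[1,-25,40,0,0],[1,-25,20,0,0],[1,-9,2,0,0],[1,0,0,0,0.15]]';python3 -m creep '[[1,0,0,0,0.15],[1,0,0,0,0.15],[1,0,0,0,0.15],[1,0,0,0,0.15],[1,0,0,0,0.15],[1,0,0,0,0.15],[1,0,0,0,0.15],[1,0,0,0,0.15]]';python3 -m creep '[[1,0,0,0,0.15],[1,0,0,0,0.07],[1,0,0,0,0],[1,0,0,0,0]]'
python3 - <<'E'
from meas import *
print(read_state()["joints"].round(2))
p,d=optics.snapshot("scene");cv2.imwrite("pics/f1.png",cv2.resize(p[:,:,::-1],None,fx=1.5,fy=1.5))
W=cloud("scene",d);P=W[(W[...,2]>80)&(W[...,2]<96)&(np.hypot(W[...,0]-582,W[...,1]-78)<25)];print(len(P),np.median(P,0))
E
```

```text
t: 27.65
ee_pos: [581.9, 78.7, 322.7]
orientation: [3.141, -0.007, -0.004]
ft_force: [0.8, 0.3, 0.5]
width: 80.1
t: 28.45
ee_pos: [438.3, -154.2, 322.6]
orientation: [-3.131, 0.248, 0.001]
ft_force: [0.2, 0.0, -0.4]
width: 91.6
t: 29.25
ee_pos: [439.7, -153.1, 322.5]
orientation: [-2.443, 1.975, -0.0]
ft_force: [0.1, 0.5, 0.3]
width: 92.1
t: 29.65
ee_pos: [439.6, -153.3, 322.5]
orientation: [-2.221, 2.222, -0.0]
ft_force: [0.1, 0.5, 0.2]
width: 92.0
[-0.5   0.32  1.8   0.    1.01  2.64]
52 [583.25150928  79.7378486   86.96694417]
```

View pics/f1.png

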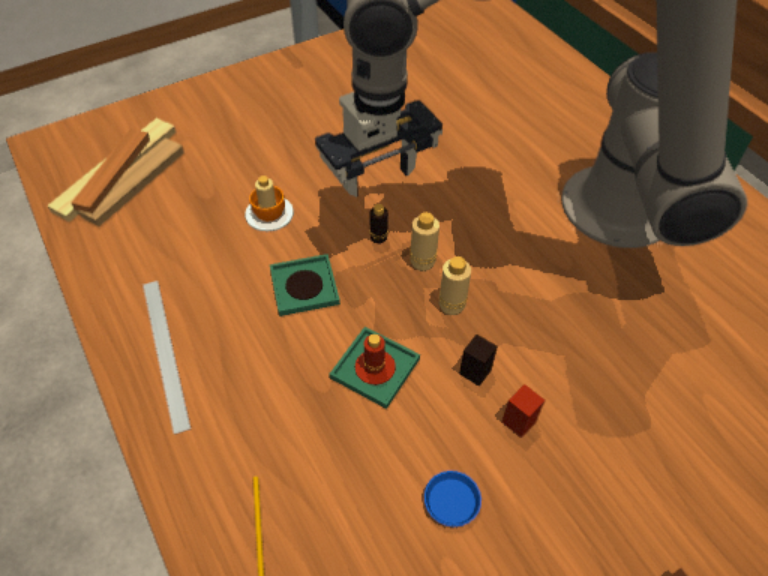

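The red handle is upright on its disc, with its top at (583, 80, 87). The gripper is now turned 90° above the dark handle at (378,223). With tool x = world -y and tool y = world -x, I'll correct and descend.

```bash
python3 -m creep '[[1,5,2,0,0],[1,0,0,30,0],[1,0,0,30,0],[1,0,0,20,0],[1,0,0,15,0],[1,0,0,5,0],[1,0,0,0,0],[1,0,0,0,0]]';python3 -m creep '[[1,0,0,0,0],[1,0,0,0,0]]'
```

```text
t: 30.5
ee_pos: [437.6, -159.0, 223.1]
orientation: [-2.218, 2.225, -0.002]
ft_force: [0.2, 0.0, 0.7]
width: 91.9
t: 30.7
ee_pos: [437.5, -158.9, 223.2]
orientation: [-2.217, 2.225, -0.002]
ft_force: [0.6, 1.0, -0.5]
width: 91.7
```

```bash
python3 -m creep '[[0.7,-0.7,0,2,0],[0.5,0,0,0,0],[0.4,0,0,0,0],[0.35,0,0,0,0],[0.3,0,0,0,0],[0.25,0,0,0,0],[0.25,0,0,0,0],[0.25,0,0,0,0]]' 20; python3 -m creep '[[0.25,0,0,-10,0],[0.25,0,0,-30,0],[0.25,0,0,-40,0],[0.25,0,-20,0,0],[0.25,-5,-35,0,0],[0.25,-10,-40,0,0],[0.25,-10,-35,0,0],[0.25,-7,-25,0,0]]';python3 -m creep '[[0.25,0,-10,0,0],[0.25,0,0,0,0],[0.25,0,0,0,0]]'
```

```text
t: 31.5
ee_pos: [437.3, -158.1, 220.5]
orientation: [2.218, -2.225, 0.0]
ft_force: [0.8, 1.0, -0.0]
width: 32.1
t: 32.3
ee_pos: [594.2, -125.8, 301.2]
orientation: [-2.218, 2.224, -0.002]
ft_force: [-0.1, -0.6, -0.6]
width: 31.2
t: 32.6
ee_pos: [602.0, -126.6, 300.6]
orientation: [2.217, -2.225, -0.001]
ft_force: [0.1, -0.1, -0.7]
width: 31.2
```

```bash
python3 -m creep '[[0.25,-1.3,-3.3,10,0],[0.25,0,0,20,0],[0.25,0,0,20,0],[0.25,0,0,12,0],[0.25,0,0,5,0],[0.25,0,0,2,0],[0.25,0,0,0,0],[0.25,0,0,0,0]]';python3 -m creep '[[0.25,0,0,1.5,0],[0.25,0,0,0,0],[0.25,0,0,0,0]]'
```

```text
t: 33.4
ee_pos: [606.0, -125.5, 232.4]
orientation: [-2.217, 2.225, -0.002]
ft_force: [-0.6, 0.3, 0.9]
width: 31.3
t: 33.7
ee_pos: [605.8, -125.4, 230.2]
orientation: [-2.218, 2.225, -0.001]
ft_force: [-0.6, 0.5, -0.2]
width: 31.5
```

```bash
python3 -m creep '[[0.25,0,0,1.5,0],[0.25,0,0,0,0],[0.25,0,0,0,0]]';python3 -m creep '[[0.25,0,0,0.8,0],[0.25,0,0,0,0],[0.25,0,0,0,0]]';python3 -m creep '[[0.25,0,0,0.6,0],[0.25,0,0,0,0],[0.25,0,0,0,0]]'
```

```text
t: 34.0
ee_pos: [605.7, -125.3, 228.4]
orientation: [2.218, -2.225, -0.0]
ft_force: [0.3, 0.1, -0.7]
width: 31.3
t: 34.3
ee_pos: [605.8, -125.4, 227.7]
orientation: [2.218, -2.225, 0.0]
ft_force: [0.3, -0.6, -0.4]
width: 31.7
t: 34.6
ee_pos: [605.8, -125.4, 227.5]
orientation: [-2.218, 2.225, -0.001]
ft_force: [-1.4, 0.5, 3.3]
width: 31.6
```

Contact. I'll release, rise and pull back to clear the view.

```bash
python3 -m creep '[[0.3,0,0,0,0],[0.4,0,0,0,0],[0.55,0,0,0,0],[0.8,0,0,0,0],[1,0,0,0,0],[1,0,0,-15,0],[1,0,0,-40,0],[1,0,0,-40,0]]';python3 -m creep '[[1,0,20,-30,0],[1,0,40,-30,0],[1,0,40,-20,0],[1,0,40,0,0],[1,0,40,0,0],[1,0,0,0,0],[1,0,0,0,0]]'
python3 - <<'E'
from meas import *
for n in("scene","top"):
    p,d=optics.snapshot(n);cv2.imwrite(f"pics/z_{n}.png",cv2.resize(p[:,:,::-1],None,fx=1.5,fy=1.5));W=cloud(n,d)
    for k,x,y,z in(("pale",585,-315,88),("red",582,78,87),("dark",605,-125,87),("cup",585,-315,44),("blue",598,320,17)):
        P=W[(abs(W[...,2]-z)<6)&(np.hypot(W[...,0]-x,W[...,1]-y)<50)]
        if len(P): c,r=cv2.minEnclosingCircle(P[:,:2].astype(np.float32));print(n,k,len(P),np.median(P,0).round(1),np.round(c,1),round(r,1))
E
```

```text
t: 35.4
ee_pos: [605.5, -125.3, 322.2]
orientation: [2.217, -2.224, -0.004]
ft_force: [1.3, 0.4, -0.3]
width: 79.8
t: 36.1
ee_pos: [425.4, -124.8, 402.7]
orientation: [-2.216, 2.226, -0.003]
ft_force: [0.0, 0.8, -0.1]
width: 92.3
scene pale 38 [ 584.2 -314.6   88.6] [ 583.8 -316.2] 10.1
scene red 49 [583.5  80.1  87.9] [582.7  79.1] 9.1
scene dark 42 [ 605.8 -122.8   87.4] [ 605.9 -125.1] 10.1
scene cup 134 [ 591.8 -303.8   43.3] [ 583.5 -313.8] 33.6
scene blue 258 [587.5 312.1  16.3] [597.2 319.6] 40.1
top pale 54 [ 584.6 -315.7   87.1] [ 585.  -316.7] 9.2
top red 52 [584.8  78.4  86.3] [584.6  78.6] 8.7
top dark 52 [ 607.4 -125.2   86. ] [ 607.3 -125.6] 8.9
top cup 149 [ 581.4 -310.6   42.6] [ 585.3 -315.5] 32.1
top blue 170 [604.7 328.8  14.6] [599.  319.6] 40.7
```

View pics/z_scene.png

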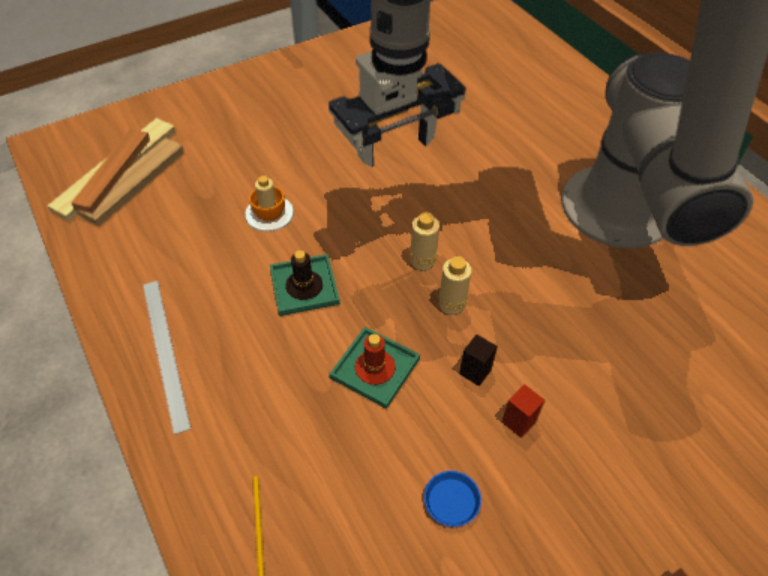

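View pics/z_top.png

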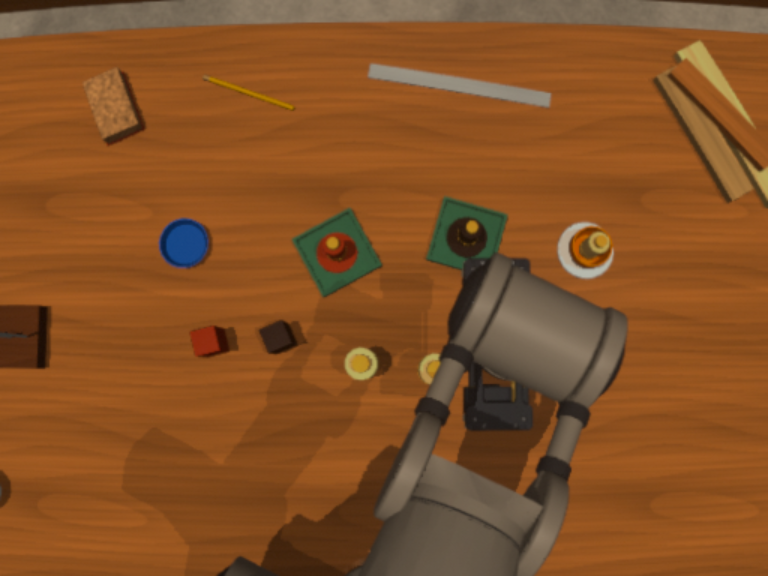

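All three handles are upright in place: scene (264,190) in the cup, (301,270) on the dark disc and (374,352) on the red disc. The blanks, the larger pale handles and the blue cup haven't moved, so I'm handing in.

```bash
python3 -c "
from bench import ticket
print(ticket.sign_off())"
```

```text
the job is handed in; nothing more can be done
None
```

The job is done and handed in after about 36 s of the 117 s allowed; sign-off gives no verdict. I moved the orange cup alone onto the mat and stood the smallest pale handle in it. I then stood the red-brown and dark handles on the discs of their own colours.

- **Cup:** by the final camera checks, it is within about 2 mm of the mat's centre.
- **Handles:** all three are upright, with their tops at the expected heights (about 88 mm in the cup, 87 mm on the discs). The red-brown and dark handles are within about 3 mm of their disc centres, with 18 mm of room.
- **Left alone:** the blue cup is where it was, within about 2 mm. The square blanks and the two larger pale handles look unmoved in the pictures.
- **Forces:** the wrist readings I saw peaked at about 6 N, when setting the cup down.
- **One reading that was off:** the fingers read about 62 mm on the 64 mm cup, but it held securely and came down centred. No other check failed.

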